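Lock the extension tube onto the test stand and start the test

TASK

Slide the square extension tube, hole upwards, onto the stub of the test stand until the stub's spring button pops up through the hole in the tube, and let go of it. Then start the test: press the large push button fully down and release it, and after that press the small push button fully down and release it. Do not press either of them before the tube is locked on, never both together, and leave the other things on the table where they are.

Things in the scene. Friction and masses are not known exactly. Their poses are not given: they have to be found in the camera images.
- tube: Loose square aluminium tube, 170 x 44 x 44 mm, wall 4 mm (36 mm square inside), about 0.25 kg, lying on the table with its hole upwards. Origin: centre of its underside. Its +x axis runs along the tube towards the open mouth; its +z is up, out of the face with the hole. The rear (-x) end is closed with a black plug.
- tube_mouth (a point): Centre of the tube's open mouth: on the tube's axis, 85 mm along +x and 22 mm above the origin of the tube.
- tube_hole (a point): Centre of the 22 x 22 mm square hole in the tube's top face, 37 mm back from the mouth, 44 mm above the underside.
- stand: Fixed grey stand: base plate 150 x 90 x 12 mm with a post (30 x 60 mm, 107 mm tall) at its +x end, from which a level square steel stub (33 x 33 mm, 80 mm long; 1.5 mm clearance a side in the tube) points to the stand's -x; its last 13 mm taper to 22 mm. Origin: centre of the underside; z up. The tube goes on along +x, its own +x the same way as the stand's +x.
- stub_root (a point): On the stub's axis where it meets the post's face (x = 30 mm, z = 75 mm in the stand's frame). The tube's mouth comes here when the tube is home against the post.
- stub_tip (a point): On the stub's axis at its free end (x = -50 mm, z = 75 mm in the stand's frame).
- spring_button (a joint): White spring button, 18 mm across, on top of the stub, 37 mm from the post: how far it is pressed in, in m; 0 = out (7.5 mm above the stub's top), 0.010 = stop. Its side towards the stub's tip is sloped: a tube pushed on presses it in by itself (up to about 10 N along the stub); its other side is steep and locks the tube once it has popped through the hole. Spring 1.5 to 3 N.
- spring_button_top (a point): The highest, flat part of the spring button, 6.5 mm from its axis towards the post.
- large_station: Fixed grey box 70 x 70 x 45 mm that carries the large push button on the middle of its top. Origin: centre of its underside. Which of the two stations is nearer to the robot varies.
- small_station: Fixed grey box 70 x 70 x 45 mm, like the other, that carries the small push button on the middle of its top. Origin: centre of its underside.
- large_button (a joint): Large black push button, 46 mm across in a 62 mm steel ring: how far it is pressed down, in m; 0 = released, 0.006 = fully down (5 N). Springs back when released.
- large_button_top (a point): Centre of the top face of the large push button, 67 mm above the table when released. It stands 10 mm above its ring.
- small_button (a joint): Small black push button, 26 mm across in a 42 mm steel ring: how far it is pressed down, in m; 0 = released, 0.006 = fully down (5 N). Springs back when released.
- small_button_top (a point): Centre of the top face of the small push button, 67 mm above the table when released. It stands 10 mm above its ring.
- gauge_block: Bystander: grey gauge block, 30 x 60 x 20 mm, lying at the back, behind the tube. Origin: centre of its underside.
- pen: Bystander: white and black pen, 17 x 135 x 16 mm, lying at the front left. Origin: centre of its underside, y along the pen.
- screwdriver: Bystander: red-handled screwdriver, 26 x 178 x 25 mm, lying at the right. Origin: centre of its underside, y along it.
Not all that is in view belongs to the job. What is shaped like the large_station but red is not meant.

How it is judged:
By the outcome, as a careful person would: the job done as asked, in the order asked, and still so for the second after the job is handed in, with the robot touching nothing.
It also fails if it takes over 59 s, if anything falls off the work surface, if the arm or the gripper's body presses on something with over 40 N, if the wrist force passes 120 N, or if a joint passes its speed limit or range.

ROBOT

A 6-joint arm with a two-finger parallel gripper is mounted at the origin on a cart in front of the work surface, level with it; the furniture and walls round the work are solid. World frame = base frame: x ahead of the robot, y to its left, z up, the work surface at z = 0. Lengths are in m, angles in degrees, forces in N, time in s.
With the tool pointing down it reaches from about 0.4 to 0.825 m from the base axis. Payload 7 kg.
Tool frame: the origin (TCP) lies midway between the tips of the shut fingers; the grasp point (between the pads) lies 19 mm behind it; z points along the fingers, y is the line along which they close (so a half turn about z gives the same grasp; the last joint's range is limited). The gripper opens to 88 mm and grips with 3 to 60 N. Pads are 19 mm wide; open, the fingers measure 130 mm over their backs; the gripper's body (78 mm by 193 mm) begins 47 mm behind the grasp point.
Start: joints at [83.715, 20.546, 0.682, 0, -70.136, -16.507], TCP at [0.261, 0.622, 0.227] pointing down, gripper open.
Joint ranges: [-176.03, 176.03], [-82.01, 121.73], [-58.28, 71.71], [-173.87, 95.51], [-174.79, -0.11], [-173.66, 173.66]. Speed limits (degrees/s): [136.94, 136.94, 172.46, 180, 180, 180].

INTERFACE

Orientations are given as a 3x3 rotation matrix whose columns are the frame's x, y, z axes.
In Python, from rig import robot gives the robot as it stands. Calls block until the motion is done:
- robot.goto(position, orientation): joint-space move of the TCP to a pose.
- robot.servo_line(position, ori=None, speed=0.15): straight line of the TCP; ori=None keeps the orientation; speed is the mean speed in m/s.
- robot.movej(angles): joint-space move.
- robot.move_gripper(opening): opening from 0.0 (shut) to 1.0 (fully open); the grip force is fixed at half the most; returns when the fingers have stopped.
- robot.dwell(seconds).
- robot.ik(position, orientation): joint angles nearest the present ones, or None.
- robot.grab_frame(name): name is "scene" or "top" or "wrist"; returns (picture, depth): 384x512x3 uint8, red, green, blue; 384x512 float32, m along the optical axis (not along the pixel's ray), 0 where there is no reading.
- robot.camera_info(name): a dict with "vfov" (degrees; the focal length in pixels is half the picture's height over the tangent of half this angle, whatever the lens; pixels are square), "cx", "cy" (the principal point, pixels), "view" (4x4, takes a point from world to camera coordinates); the wrist camera has in their place "T_tool_cam" (4x4, takes a point from camera to tool coordinates, whose origin is the TCP and whose axes are the flange's). Camera axes: x right, y down, z forward; pixel columns grow to the right and rows downward; lengths in m; the calibration is good to about 2 mm. A picture is of the moment at which its call begins: read the wrist's pose just before it. camera_info takes no time and is no camera call.
A pose or a line that the arm cannot do raises robot.Unreachable and nothing moves.
- robot.job_done(): hands the job in; it is judged then, once.
Readings, each from a call of its own:
- robot.read_t(): time.
- robot.read_qpos(): joint angles.
- robot.read_qvel(): joint speeds.
- robot.read_effort(): joint torques, N m.
- robot.read_position(): TCP position.
- robot.read_tcp_rot(): TCP orientation.
- robot.read_force(): force on the tool from outside, world axes, zero at the start.
- robot.read_ft_torque(): the same for the moment, N m.
- robot.read_grip_width(): opening from 0.0 (shut) to 1.0 (fully open).
- robot.read_finger_force(): force on a finger pad.
Only numpy, scipy, OpenCV 4.12 (cv2) and the standard library are available. Lean on these libraries where they do the work, as an engineer would, in place of code of your own. Each camera call takes 0.05 s, during which the arm holds its last target. There are 200 camera calls.

## Working session

There is one attempt and no reset: what is moved stays moved. The work goes in short steps, each a Python script; the robot and the scene stay as the last script left them, time stands still between calls to the robot, and variables do not carry over. Pictures are saved under pics/ and viewed, at most 10 in all, crops included, and the job is handed in when it is done.

```bash
mkdir -p pics
cat > h.py <<'E'
import numpy as np, cv2
from rig import robot
def cam(n):
    c=robot.camera_info(n); f=192/np.tan(np.radians(c["vfov"])/2); return c,f
def grab(n):
    p,R=robot.read_position(),robot.read_tcp_rot()
    im,d=robot.grab_frame(n); c,f=cam(n)
    if n=="wrist":
        T=np.eye(4);T[:3,:3]=R;T[:3,3]=p;T=T@np.array(c["T_tool_cam"])
    else: T=np.linalg.inv(np.array(c["view"]))
    np.savez("pics/%s.npz"%n,im=im,d=d,T=T,f=f,c=[c["cx"],c["cy"]])
    return im,d
def load(n):
    z=np.load("pics/%s.npz"%n); return z["im"],z["d"],z["T"],float(z["f"]),z["c"]
def cloud(n):
    im,d,T,f,c=load(n)
    v,u=np.mgrid[:384,:512]
    P=np.stack([(u-c[0])/f*d,(v-c[1])/f*d,d],-1)@T[:3,:3].T+T[:3,3]
    P[d==0]=np.nan
    return im,P
def save(im,name,s=1.5):
    cv2.imwrite("pics/"+name,cv2.resize(im[:,:,::-1],None,fx=s,fy=s,interpolation=cv2.INTER_CUBIC))
E
python3 - <<'E'
from h import *
for n in("scene","top"):
    im,d=grab(n); save(im,n+"1.png"); print(n,load(n)[2].round(3),load(n)[3],load(n)[4])
print(robot.read_t(),robot.read_tcp_rot())
E
```

```text
scene [[ 0.732 -0.37   0.573 -0.127]
 [-0.681 -0.372  0.63  -0.905]
 [-0.02  -0.852 -0.524  0.721]
 [ 0.     0.     0.     1.   ]] 446.47406082176917 [259.19987372 192.08495453]
top [[ 0.155 -0.966  0.206  0.322]
 [-0.988 -0.153  0.028 -0.138]
 [ 0.004 -0.207 -0.978  1.248]
 [ 0.     0.     0.     1.   ]] 404.89805197895765 [255.77726122 190.1570263 ]
0.1 [[ 9.21868014e-01 -3.87503781e-01 -4.29490362e-04]
 [-3.87503986e-01 -9.21866916e-01 -1.43147500e-03]
 [ 1.58769018e-04  1.48606024e-03 -9.99998883e-01]]
```

View pics/scene1.png

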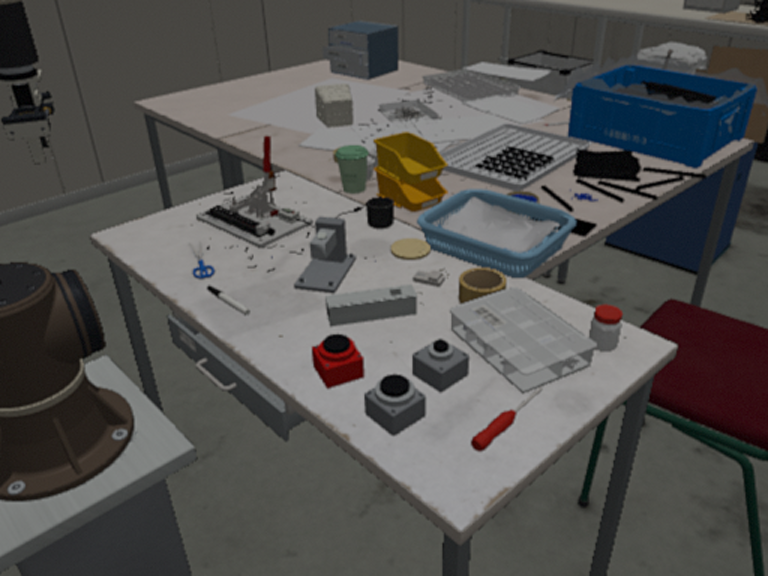

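View pics/top1.png

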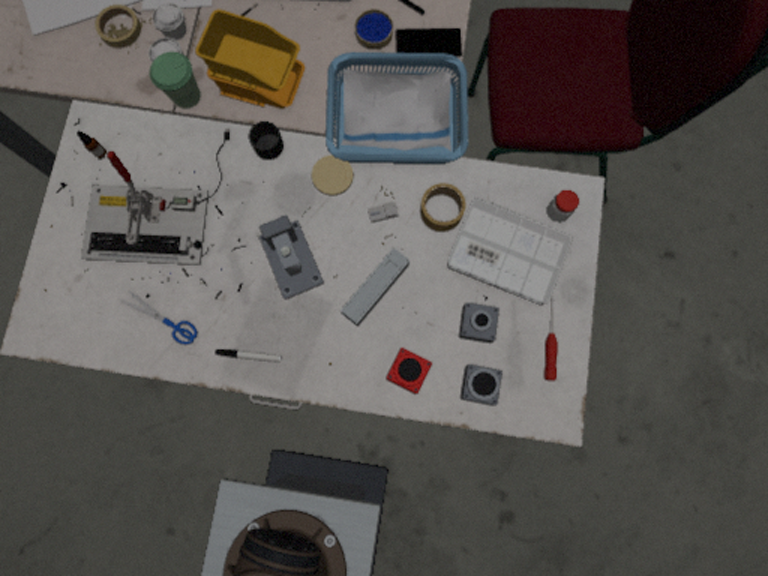

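The scene and top views show the stand at about (290,258) in the top picture, the tube at (376,287), the large station at (483,384), the small station at (481,320) and the red decoy at (410,370). Next I'll take an enlarged crop and use the depth data.

Run:
```python
from h import *
im,P=cloud("top")
save(np.clip(im[135:275,160:350].astype(int)*2,0,255).astype(np.uint8),"topc.png",4)
im2,P2=cloud("scene")
save(np.clip(im2[135:285,190:340].astype(int)*2,0,255).astype(np.uint8),"scc.png",4)
def rect(P,roi,z0,z1,nm):
    r0,r1,c0,c1=roi; Q=P[r0:r1,c0:c1].reshape(-1,3); Q=Q[np.isfinite(Q).all(1)]
    Q=Q[(Q[:,2]>z0)&(Q[:,2]<z1)]
    if len(Q)<10: print(nm,len(Q)); return
    r=cv2.minAreaRect(Q[:,:2].astype(np.float32)); print(nm,len(Q),np.median(Q,0).round(4),np.std(Q[:,2]).round(4),np.round(r[0],4),np.round(r[1],4),round(r[2],2))
for n,PP,R in(("top",P,dict(tube=(160,220,222,280),stub=(140,185,165,220),lg=(238,275,302,342),sm=(198,232,302,340))),
            ("scene",P2,dict(tube=(180,220,210,285),stub=(142,195,190,240),lg=(245,290,240,290),sm=(220,262,272,316)))):
    t=R["tube"];rect(PP,t,.033,.055,n+" tube");rect(PP,t,-.01,.01,"table")
    s=R["stub"];rect(PP,s,.084,.097,n+" stub");rect(PP,s,.101,.115,n+" post");rect(PP,s,.006,.02,n+" base")
    for k in("lg","sm"): rect(PP,R[k],.039,.05,n+k+" box"); rect(PP,R[k],.062,.072,n+k+" btn")
```

```text
top tube 762 [ 0.567  -0.0816  0.042 ] 0.0027 [ 0.5729 -0.0846] [0.0454 0.1706] 59.5
table 2650 [ 0.5879 -0.0895 -0.0018] 0.0026 [ 0.5858 -0.0849] [0.1928 0.1832] 8.98
top stub 304 [0.6014 0.097  0.0894] 0.0027 [0.6129 0.1092] [0.1178 0.0564] 21.48
top post 186 [0.6447 0.1247 0.1047] 0.0021 [0.6386 0.1264] [0.0583 0.0634] 81.67
top base 499 [0.6106 0.0911 0.01  ] 0.0024 [0.6136 0.1052] [0.132  0.0899] 32.09
toplg box 199 [ 0.3985 -0.3112  0.0432] 0.0022 [ 0.4088 -0.3236] [0.0695 0.0698] 87.83
toplg btn 187 [ 0.4087 -0.3233  0.0655] 0.0019 [ 0.4098 -0.3241] [0.0431 0.0441] 8.29
topsm box 368 [ 0.5259 -0.3018  0.0435] 0.0023 [ 0.5317 -0.3039] [0.0697 0.0699] 89.68
topsm btn 51 [ 0.5321 -0.3039  0.0653] 0.0016 [ 0.5319 -0.3036] [0.0247 0.021 ] 6.15
scene tube 650 [ 0.5645 -0.0868  0.0424] 0.0032 [ 0.5715 -0.0842] [0.0518 0.1694] 59.63
table 1713 [ 0.6137 -0.0346 -0.0007] 0.0033 [ 0.6123 -0.0318] [0.2307 0.2359] 46.26
scene stub 214 [0.6066 0.0973 0.0905] 0.0031 [0.6115 0.093 ] [0.1012 0.0635] 44.43
scene post 93 [0.6427 0.1203 0.1054] 0.0018 [0.6438 0.1251] [0.0372 0.0612] 29.37
scene base 739 [0.604  0.0974 0.0114] 0.0029 [0.6526 0.1791] [0.3546 0.1432] 59.06
scenelg box 279 [ 0.3853 -0.3471  0.0437] 0.0023 [ 0.4351 -0.3257] [0.0711 0.1271] 87.71
scenelg btn 220 [ 0.4055 -0.3255  0.0662] 0.0015 [ 0.4072 -0.3241] [0.0438 0.0439] 62.86
scenesm box 347 [ 0.5151 -0.3191  0.0437] 0.002 [ 0.5287 -0.3044] [0.1885 0.0708] 2.61
scenesm btn 59 [ 0.5282 -0.3052  0.0653] 0.0014 [ 0.4786 -0.3171] [0.1344 0.023 ] 13.88
```

View pics/topc.png

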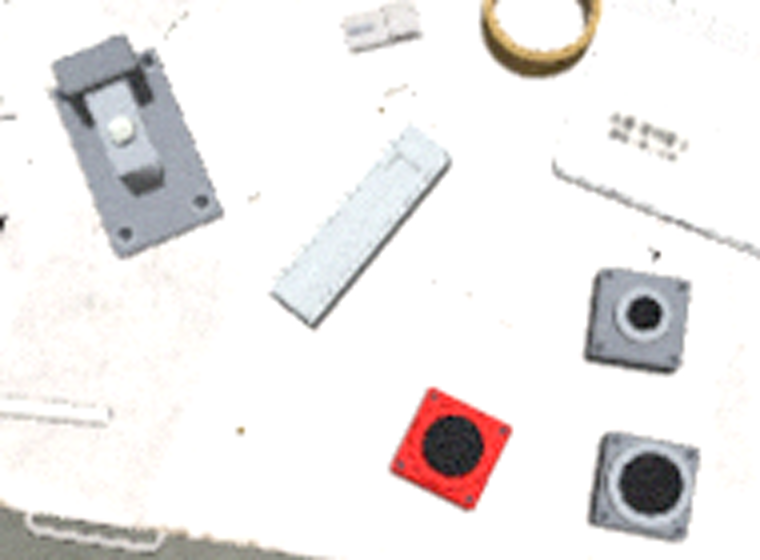

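View pics/scc.png

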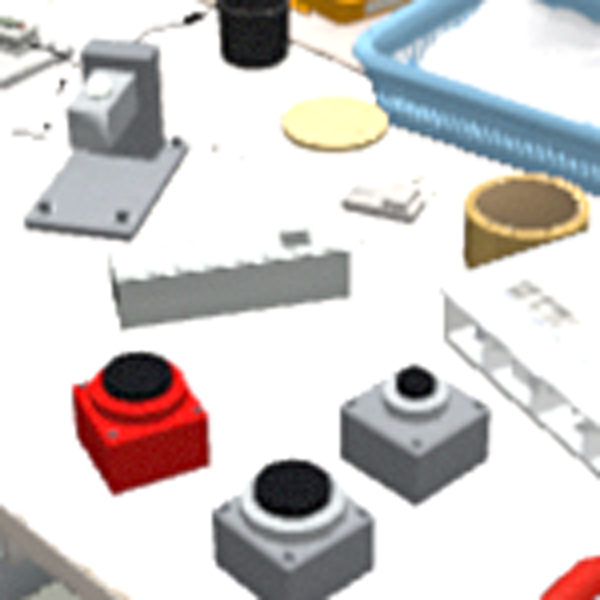

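The crops show the tube's hole end at the upper right, at (405,160) in the top crop. The stub points down and to the right, with its button at (120,128). The two cameras agree on the tube: centre (0.572,-0.084), yaw -30.5°, top at 43 mm. I'll refine these with the wrist camera over the tube and then over the stand.

```bash
cat >> h.py <<'E'
def ori(yaw):
    c,s=np.cos(np.radians(yaw)),np.sin(np.radians(yaw))
    return np.array([[c,s,0],[s,-c,0],[0,0,-1.]])
def pts(P,z0,z1,c,r):
    Q=P.reshape(-1,3);Q=Q[np.isfinite(Q).all(1)]
    return Q[(Q[:,2]>z0)&(Q[:,2]<z1)&(np.hypot(Q[:,0]-c[0],Q[:,1]-c[1])<r)]
def rr(Q,nm):
    if len(Q)<10: print(nm,len(Q)); return
    r=cv2.minAreaRect(Q[:,:2].astype(np.float32)); print(nm,len(Q),np.median(Q[:,2]).round(4),np.round(r[0],4),np.round(r[1],4),round(r[2],2))
E
python3 - <<'E'
from h import *
print(np.array(robot.camera_info("wrist")["T_tool_cam"]).round(3))
import shutil
for nm,p,y in(("stand",[.50,.04,.30],32),("tube",[.50,-.05,.26],-30.5)):
    robot.goto(p,ori(y)); robot.dwell(.2); im,d=grab("wrist"); shutil.copy("pics/wrist.npz","pics/w%s.npz"%nm); 
    im,P=cloud("wrist"); 
    save(np.clip(im.astype(int)*2,0,255).astype(np.uint8),nm+"w.png",1.5)
    c=[.572,-.084] if nm=="tube" else [.613,.105]
    print(nm,robot.read_t(),"table z",np.median(pts(P,-.02,.008,c,.2)[:,2]))
    if nm=="tube": rr(pts(P,.036,.056,c,.11),"tube")
    else:
        for a,b,n in((.086,.096,"stub"),(.1015,.113,"post"),(.006,.019,"base"),(.097,.1013,"sb")): rr(pts(P,a,b,c,.1),n)
E
```

```text
[[ 0.001 -0.963 -0.271  0.073]
 [ 1.     0.001  0.001  0.001]
 [-0.    -0.271  0.963 -0.158]
 [ 0.     0.     0.     1.   ]]
stand 2.6083 table z -0.00019164696797122072
stub 2566 0.0913 [0.5999 0.0992] [0.0813 0.0581] 30.61
post 529 0.1059 [0.6357 0.1201] [0.0067 0.0591] 31.9
base 4647 0.0118 [0.6018 0.0984] [0.1354 0.09  ] 32.36
sb 178 0.0983 [0.6181 0.1083] [0.039 0.057] 32.33
tube 3.7333 table z -0.0002021994627968149
tube 6313 0.0438 [ 0.5733 -0.0832] [0.044  0.1699] 59.65
```

Run:
```python
from h import *
a=cv2.imread("pics/standw.png");b=cv2.imread("pics/tubew.png")
cv2.imwrite("pics/both.png",np.vstack([cv2.resize(a,(400,300)),cv2.resize(b,(400,300))]))
import shutil
shutil.copy("pics/wstand.npz","pics/wrist.npz")
im,P=cloud("wrist")
yaw=32.3;c,s=np.cos(np.radians(yaw)),np.sin(np.radians(yaw))
o=np.array([.601,.0985])
Q=P.reshape(-1,3);Q=Q[np.isfinite(Q).all(1)]
L=np.c_[(Q[:,:2]-o)@np.array([[c,-s],[s,c]]),Q[:,2]]
b=L[(abs(L[:,0])<.09)&(abs(L[:,1])<.055)]
base=b[(b[:,2]>.007)&(b[:,2]<.017)]
print("base y",np.percentile(base[:,1],[0.5,99.5]),"x min",np.percentile(base[:,0],[0.3]))
st=b[(b[:,2]>.088)&(b[:,2]<.0955)&(abs(b[:,1])<.025)]
# tight top-face: slice by x, y-extent
for x in np.arange(-.05,.03,.01):
    q=st[(st[:,0]>x)&(st[:,0]<x+.01)]
    if len(q)>20: print("stub x",x.round(3),len(q),np.percentile(q[:,1],[1,99]).round(4),np.median(q[:,2]).round(4))
front=b[(b[:,2]>.03)&(b[:,2]<.1)&(abs(b[:,1])>.02)&(b[:,0]>0)]
print("post face x",np.median(front[:,0]),len(front), "stub tip x",np.percentile(b[(b[:,2]>.06)&(b[:,2]<.088)&(abs(b[:,1])<.012)][:,0],[1,5,50]))
```

```text
base y [-0.04507121  0.04430134] x min [-0.0669053]
stub x -0.04 191 [-0.0152  0.0143] 0.0898
stub x -0.03 310 [-0.0161  0.0152] 0.0913
stub x -0.02 317 [-0.017  0.015] 0.0913
stub x -0.01 345 [-0.0169  0.0159] 0.0918
stub x 0.0 189 [-0.0167  0.0159] 0.0913
stub x 0.01 355 [-0.0166  0.0157] 0.0913
stub x 0.02 362 [-0.0165  0.0156] 0.0914
post face x 0.03810633639354327 250 stub tip x [-0.04200237 -0.04199022 -0.03907282]
```

View pics/both.png

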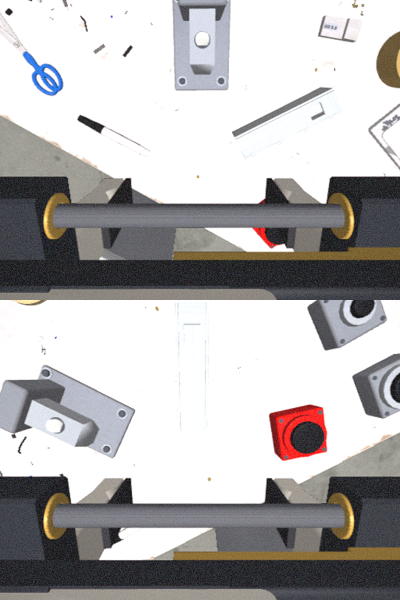

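Both wrist views fit the given sizes: tube yaw -30.35° with its top at 43.8 mm, and stand yaw 32.3° with its stub top at 91.3 mm and tip to post 80 mm. The tube's hole is at about (190,325) in the lower picture, at the far end. I'll grasp it now.

Run:
```python
from h import *
import shutil
yt=-30.35; d=np.array([np.cos(np.radians(yt)),np.sin(np.radians(yt))])
g=np.array([.5733,-.0832])-.02*d
robot.goto([*g,.12],ori(yt)); robot.servo_line([*g,.007],speed=.1)
robot.move_gripper(0.0); robot.dwell(.2)
print(robot.read_grip_width()*88,robot.read_finger_force(),robot.read_force())
robot.servo_line([*g,.15],speed=.12)
y=32.3;c,s=np.cos(np.radians(y)),np.sin(np.radians(y)); ax=np.array([c,s]);n=np.array([-s,c])
o=np.array([.601,.0985])+.008*ax-.0004*n
pre=o+(-.05-.05-.105)*ax
print("pre",pre,np.hypot(*pre))
robot.goto([*pre,.15],ori(y)); robot.servo_line([*pre,.060],speed=.1); robot.dwell(.2)
print(robot.read_t(),robot.read_position(),robot.read_force())
im,_=grab("wrist"); shutil.copy("pics/wrist.npz","pics/wpre.npz"); im,P=cloud("wrist")
save(np.clip(im.astype(int)*2,0,255).astype(np.uint8),"pre.png",1.5)
Q=P.reshape(-1,3);Q=Q[np.isfinite(Q).all(1)]; D=Q[:,:2]-o
L=np.c_[D@ax,D@n,Q[:,2]]
def sl(x0,x1,z0,z1,st,nm):
    for x in np.arange(x0,x1,st):
        q=L[(L[:,0]>x)&(L[:,0]<x+st)&(L[:,2]>z0)&(L[:,2]<z1)&(abs(L[:,1])<.03)]
        if len(q)>20: print(nm,x.round(3),len(q),np.percentile(q[:,1],[1,99]).round(4),np.median(q[:,2]).round(4))
sl(-.05,.03,.089,.0955,.01,"stub"); sl(-.2,-.08,.091,.102,.01,"tube")
```

```text
44.297129034624845 29.997248947620392 [ 0.11653867  1.11344916 -0.35135449]
pre [ 0.43469716 -0.00710552] 0.4347552289665102
10.075 [ 0.43506508 -0.00695024  0.06053655] [ 0.42524897  0.44342558 -3.04525849]
tube -0.2 1568 [-0.0291  0.0292] 0.0972
tube -0.19 2617 [-0.0219  0.0209] 0.0973
tube -0.18 2785 [-0.0219  0.021 ] 0.0974
tube -0.17 2975 [-0.0218  0.021 ] 0.0974
tube -0.16 3188 [-0.0218  0.021 ] 0.0973
tube -0.15 2098 [-0.0221  0.0213] 0.0973
tube -0.14 1842 [-0.022   0.0213] 0.0974
tube -0.13 3251 [-0.0218  0.0211] 0.0974
tube -0.12 4201 [-0.0217  0.0211] 0.0974
tube -0.11 3490 [-0.0216  0.0212] 0.0974
```

View pics/pre.png

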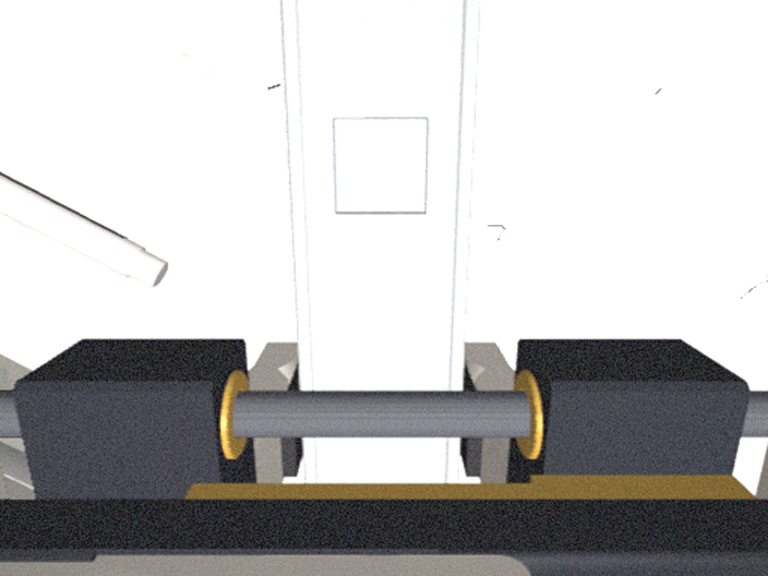

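The tube is held straight, with its hole at about (380,165). Its axis measures 0.3 mm to the side and 0.5 mm high relative to the stub, so I'll correct both. Then I'll push it on in steps while watching the force.

```bash
cat > ins.py <<'E'
from h import *
y=32.3;c,s=np.cos(np.radians(y)),np.sin(np.radians(y)); ax=np.array([c,s]);n=np.array([-s,c])
o=np.array([.601,.0985])+.008*ax-.0004*n
def at(x,z,dy=.0003): return [*(o+x*ax+dy*n),z]
def F():
    f=np.array(robot.read_force()); return np.r_[f[:2]@ax,f[:2]@n,f[2]]
def X():
    p=np.array(robot.read_position()); d=p[:2]-o; return np.r_[d@ax,d@n,p[2]]
E
python3 - <<'E'
from ins import *
robot.servo_line(at(-.165,.0595),ori(y),speed=.08)
f0=F(); print("f0",f0.round(1))
for x in np.r_[np.arange(-.155,-.085,.01),np.arange(-.085,-.068,.0015)]:
    robot.servo_line(at(x,.0595),speed=.05); f=F()
    print(round(x,4),X().round(4),f.round(1),round(robot.read_t(),2))
    if f[0]-f0[0]<-22 or np.abs(f-f0)[1:].max()>25: print("stop");break
E
```

```text
f0 [-0.3  0.6 -3.2]
-0.155 [-0.1547  0.0003  0.0596] [ 0.3 -0.7 -3.5] 11.12
-0.145 [-0.1447  0.0003  0.0594] [-0.   1.2 -3.1] 11.47
-0.135 [-0.1347  0.0003  0.0594] [-0.5  0.1 -2.3] 11.82
-0.125 [-0.1247  0.0003  0.0594] [ 0.  -0.3 -3.6] 12.18
-0.115 [-0.1144  0.0003  0.0596] [-0.6  0.8 -1.7] 12.53
-0.105 [-0.1037  0.0002  0.0598] [ 0.9  0.1 -1.1] 12.88
-0.095 [-0.0941  0.0002  0.0596] [ 0.8  0.8 -0.9] 13.22
-0.085 [-0.0842  0.0003  0.0595] [ 0.5 -0.5 -1.2] 13.57
-0.0835 [-0.0836  0.0003  0.0595] [ 0.4 -0.2 -0.7] 13.82
-0.082 [-0.0821  0.0003  0.0595] [-0.8  1.1 -1.1] 14.07
-0.0805 [-0.0804  0.0003  0.0595] [-0.1  0.5 -1.3] 14.32
-0.079 [-0.0788  0.0003  0.0595] [-0.5 -0.5 -1. ] 14.57
-0.0775 [-0.0773  0.0003  0.0595] [ 0.3  0.2 -1. ] 14.82
-0.076 [-0.0762  0.0004  0.0592] [-0.3 -0.7 -3.7] 15.07
-0.0745 [-0.0745  0.0003  0.0594] [-0.2 -0.8 -3.4] 15.32
-0.073 [-0.0742  0.0004  0.0592] [-4.7  0.2 -2.7] 15.57
-0.0715 [-0.0741  0.0005  0.0589] [-8.7  0.7  1. ] 15.82
-0.07 [-0.0741  0.0005  0.0587] [-12.8   1.1   2.9] 16.07
-0.0685 [-0.0741  0.0006  0.0584] [-16.3   1.1   4.9] 16.32
```

It has come home against the post, and the jump in vertical force at -0.076 suggests the button popped. I'll confirm with a gentle tug and a picture.

Run:
```python
from ins import *
for x in (-.0741,-.0765,-.078,-.0795):
    robot.servo_line(at(x,.0595),speed=.03); print(x,X().round(4),F().round(1))
robot.servo_line(at(-.0755,.0595),speed=.03); print(X().round(4),F().round(1))
im,_=grab("wrist"); im,P=cloud("wrist")
Q=P.reshape(-1,3);Q=Q[np.isfinite(Q).all(1)];D=Q[:,:2]-o;L=np.c_[D@ax,D@n,Q[:,2]]
q=L[(abs(L[:,0]+.007)<.02)&(abs(L[:,1])<.012)&(L[:,2]>.0975)];print(len(q),np.percentile(q[:,2],[50,98]) if len(q) else "",q[:,:2].mean(0))
save(np.clip(im.astype(int)*2,0,255).astype(np.uint8),"ins.png",1.3); print(robot.read_t())
```

```text
-0.0741 [-0.0742  0.0002  0.0596] [-4.2 -1.1 -1.3]
-0.0765 [-0.0757  0.0003  0.0597] [-0.9 -0.  -3.2]
-0.078 [-0.0761  0.0002  0.0601] [ 4.8  0.4 -5.1]
-0.0795 [-0.0762  0.0002  0.0604] [ 9.3 -0.4 -5.3]
[-0.076   0.0004  0.0592] [-0.2 -0.1 -4.1]
1033 [0.09827094 0.09992509] [-0.00098456 -0.00033266]
17.7417
```

View pics/ins.png

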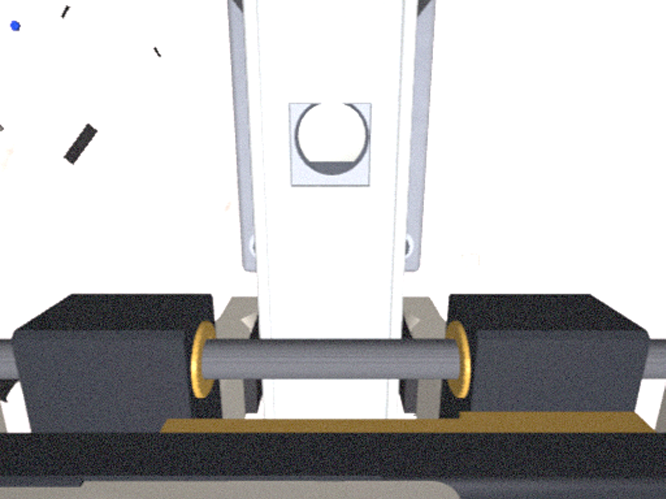

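The button stands in the hole at (330,135), its top is at about 99 mm, and the tug held at 9 N, so the tube is locked. Next I'll release it, retreat, and measure the push buttons with the wrist camera.

Run:
```python
from ins import *
robot.move_gripper(1.0); p=robot.read_position()
robot.servo_line([p[0],p[1],.20],speed=.12)
robot.goto([.38,-.26,.26],ori(-20)); robot.move_gripper(0.0); robot.dwell(.2)
im,_=grab("wrist"); im,P=cloud("wrist")
for nm,cc in(("large",[.4085,-.324]),("small",[.53,-.304])):
    Q=pts(P,.061,.073,cc,.035); dark=0
    rr(Q,nm)
    Q=pts(P,.051,.060,cc,.045); rr(Q,nm+" ring")
# tube state from locked pose
print(robot.read_t(),robot.read_position(),robot.read_force())
```

```text
large 1534 0.0667 [ 0.4095 -0.3229] [0.0452 0.0443] 26.15
large ring 1133 0.0568 [ 0.4094 -0.3227] [0.0608 0.0606] 70.05
small 450 0.0665 [ 0.5283 -0.3013] [0.0249 0.0165] 70.49
small ring 631 0.0566 [ 0.5256 -0.3004] [0.0402 0.0265] 70.16
23.0167 [ 0.37996769 -0.26001783  0.25998912] [-0.10298051  0.42552249  0.43400463]
```

The small button is cut off at the picture's edge. Allowing for that gives (0.532,-0.303), which matches the top camera. Now I'll press both buttons in order.

Run:
```python
from ins import *
for nm,b in(("large",[.4095,-.3232]),("small",[.532,-.3033])):
    robot.goto([*b,.12],ori(-20)); robot.servo_line([*b,.072],speed=.1); robot.dwell(.1)
    f0=robot.read_force()[2]
    for z in np.arange(.064,.0565,-.001):
        robot.servo_line([*b,z],speed=.03); robot.dwell(.1)
        f=robot.read_force()[2]-f0; zz=robot.read_position()[2]; print(nm,round(z,4),round(zz,4),round(f,1))
        if f>14: break
    robot.dwell(.2); robot.servo_line([*b,.12],speed=.1); robot.dwell(.2)
    print(robot.read_t())
```

```text
large 0.064 0.0644 2.4
large 0.063 0.0632 3.6
large 0.062 0.0621 4.0
large 0.061 0.0613 5.0
large 0.06 0.0611 14.6
27.4917
small 0.064 0.0645 2.9
small 0.063 0.0633 4.0
small 0.062 0.0621 4.4
small 0.061 0.0613 5.5
small 0.06 0.0612 12.2
small 0.059 0.061 18.5
32.2167
```

Both buttons bottomed out against their stops in the right order. A last check of the tube, then I'll hand in.

Run:
```python
from ins import *
robot.servo_line([.5,-.29,.2]); im,_=grab("top"); im,P=cloud("top")
Q=P.reshape(-1,3);Q=Q[np.isfinite(Q).all(1)];D=Q[:,:2]-o;L=np.c_[D@ax,D@n,Q[:,2]]
q=L[(L[:,0]>-.2)&(L[:,0]<.03)&(abs(L[:,1])<.035)&(L[:,2]>.085)&(L[:,2]<.103)]
print(cv2.minAreaRect(q[:,:2].astype(np.float32)),np.median(q[:,2]))
save(np.clip(im[120:290,110:360].astype(int)*2,0,255).astype(np.uint8),"end.png",3)
```

```text
((-0.026535434648394585, -0.0015062782913446426), (0.05560174956917763, 0.11298365890979767), 89.93553161621094) 0.09360786963517742
```

View pics/end.png

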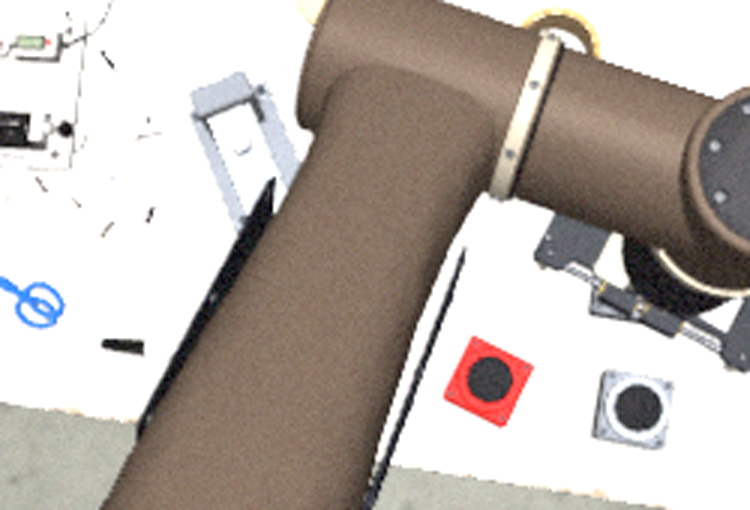

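The arm hides part of the tube, but its mouth end is still against the post (about (225,105)) with the button showing at (242,148).

```bash
python3 -c "
from rig import robot
robot.dwell(.2); print(robot.job_done(), robot.read_t())"
```

```text
the job is handed in; nothing more can be done
the job is handed in; nothing more can be done
```

The tube is locked on the stub and released, the large and then the small push button were each pressed fully down and let go, and the job was handed in at about 33 s; no verdict was returned.

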